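# Unbolt the lid of the sample transport case

### The arm

A 6-joint arm with a two-finger parallel gripper is mounted at the origin on the work surface. World frame = base frame: x ahead of the robot, y to its left, z up, the work surface at z = 0. Lengths are in m, angles in rad, forces in N, time in s.
With the tool pointing down it reaches from about 0.375 to 0.9 m from the base axis. Payload 3.1 kg.
Tool frame: the origin (TCP) lies at the very end of the fingers, on their centre line; the grasp point (between the pads) lies 19 mm behind it; y points along the fingers, x is the direction in which the jaws open and shut, and the axes are right-handed (so a half turn about y gives the same grasp; the last joint's range is limited). The gripper opens to 85 mm and grips with 20 to 120 N. Pads are 22 mm wide; open, the fingers measure 114 mm over their backs; the gripper's body (76 mm by 85 mm) begins 54 mm behind the grasp point. The pads swing forward as they close: fully open they stand 13 mm farther back than shut.
Start: joints at [0.935, 0.527, 1.433, -0, 1.181, -0.178], TCP at [0.276, 0.561, 0.231] pointing down, gripper open.
Joint ranges: [-3.08, 3.08], [-0.75, 2.2], [0.22, 2.44], [-1.43, 4.57], [0, 2.65], [-2.85, 2.85]. Speed limits (rad/s): [2.79, 2.79, 3.14, 3.14, 3.14, 3.14].

### API

Orientations are given as a unit quaternion [w, x, y, z].
In Python, from bench import state, capture, camera_model, sign_off gives the robot as it stands. The module is installed in compiled form; this text tells all that it offers.
- The arm moves only by the shell command python3 -m inch 'ROWS' [FORCE]. ROWS is JSON, a list of rows, each an object with "gripper": the closure, from 0 (fully open) to 1 (shut); "translation": the shift along the world's x, y, z in mm, a list of three; "twist": the turn about the world's z in degrees. A call has 1 to 10 rows; each row is the pose to reach, as a shift and turn from the pose commanded when the call began; what a row does not reach only later rows make up. A row lasts 1/12 s, in which the tool goes at most 41.7 mm and 7.16 degrees, less where a joint would pass 70% of its speed; a pose out of reach is approached as far as the arm can. A call with a gripper value outside its range is refused whole. The fingers move at their own pace and stop on an object; FORCE is the grip in N (left out, the last holds). Time passes only in rows, so rows that repeat a pose let the fingers close. It gives the time, the measured TCP pose, the force and the opening at its end, in the units of the state.
- state(): the state, without advancing time (a new reading comes with each control period).
- capture(name): name is "scene" or "top"; returns (picture, depth): 384x512x3 uint8, red, green, blue; 384x512 float32, m along the optical axis (not along the pixel's ray), 0 where there is no reading.
- camera_model(name): a dict with "vertical_fov" (degrees; the focal length in pixels is half the picture's height over the tangent of half this angle, whatever the lens; pixels are square), "cx", "cy" (the principal point, pixels), "cam_to_world" (4x4, takes a point from camera to world coordinates). Camera axes: x right, y up, looking along -z (the intrinsics and any distortion apply to the point x, -y, -z); pixel columns grow to the right and rows downward; lengths in m; the calibration is good to about 2 mm. A picture is of the moment at which its call begins. camera_model takes no time and is no camera call.
- sign_off(): hands the job in, once; it reports no verdict.
The state is a dict: "t": time; "q": joint angles; "joint_velocities": joint speeds; "joint_efforts": joint torques, N m; "eef_pos": TCP position; "tool_rot": TCP orientation; "ft_force": force on the tool from outside, world axes, zero at the start; "torque": the same for the moment, N m; "finger_gap": finger opening in m.
Only numpy, scipy, OpenCV 4.12 (cv2) and the standard library are available. Lean on these libraries where they do the work, as an engineer would, in place of code of your own. Each camera call takes 0.05 s, during which the arm holds its last target.

### The job

Unlock the lid of the grey sample transport case: with one fingertip press its red spring catch down and keep it down while the other finger pushes the blue tab of the bolt all the way along, out of its strike to the end of its travel. Only then let the catch go, so that it springs right up again and locks the bolt open, and move clear. Push with the fingers only: pinch and lift nothing, and leave the jar, the weight, the wash bottle and the beaker where they stand.

Things in the scene. Friction and masses are not known exactly. Their poses are not given: they have to be found in the camera images.
- case: Heavy grey case, 200 x 280 x 110 mm (its x, y, z), cannot shift. Origin at the centre of its underside; z up. The lock stands on its flat top (z = 110 mm): the bolt along y on the line x = +27 mm, the red catch along y on the line x = -27 mm. Bar, guides and strike of the bolt rise at most 20 mm above the top; fingertips 22 mm or more above the top pass over them.
- bolt (a joint): Travel of the bolt in m: 0 = locked, tip in the strike; slides to the case's +y up to 0.034 = fully open (stop). A comb on it jams against the catch within 4 mm while the catch is up, and at the next tooth if the catch is let up on the way; only from 0.0315 on can the catch rise and lock it open. Sliding takes about 3 N of drag, no spring: it stays where it is left.
- bolt_tab (a point): Middle of the upper edge of the bolt's upright blue tab; moves with the bolt. The tab is a plate 30 mm wide (case x), 10 mm thick (case y), rising from 16 to 52 mm above the case's top; at bolt = 0 it stands at case x = +27, y = 0 mm. To open, push its -y face towards +y. It reaches 20 mm higher than the catch.
- catch (a joint): How far the red catch is pressed in m: 0 = up (locking), 0.008 = fully down (stop). From about 0.006 on the bolt is free. Its spring takes 4 N to start and 7.2 N fully down, and pushes it up again when let go.
- catch_top (a point): Centre of the catch's flat red upper face; goes down with it. Face 26 mm (case x) by 90 mm (case y), at case x = -27, y = -50 to +40 mm; 32 mm above the case's top when up, 24 mm fully down. It goes straight down wherever pressed, and a fingertip can glide along it. It runs beside the bolt, 54 mm off centre to centre: with the fingers across the bolt, one holds it and the other meets the tab.
- jar: Bystander: amber glass jar with white cap, 42 mm across, 55 mm high, standing on the top of the case near one of its two +y corners (the weight is near the other). Origin under its centre.
- weight: Bystander: brass balance weight, 30 mm across, 41 mm high, standing on the top of the case near one of its two +y corners (the jar is near the other). Origin under its centre.
- wash: Bystander: white wash bottle with red cap, 60 mm across, 120 mm high, standing on the bench beside the case, beyond its +y or -y end. Origin under its centre.
- beaker: Bystander: white beaker, 66 mm across, 85 mm high, standing on the bench beyond the case's other end. Origin under its centre.

How it is judged:
By the outcome, as a careful person would: the job done as asked, in the order asked, and still so for the second after the job is handed in, with the robot touching nothing.
It also fails if it takes over 32 s, if anything falls off the work surface, if the arm or the gripper's body presses on something with over 40 N, if the wrist force passes 120 N, or if a joint passes its speed limit or range.

## Working session

There is one attempt and no reset: what is moved stays moved. The work goes in short steps, Python scripts to look and compute and a shell command to move; the robot and the scene stay as the last step left them, time stands still between calls to the robot, and variables do not carry over. Pictures are saved under pics/ and viewed, and the job is handed in when it is done.

```bash
mkdir -p pics; ls
python3 - <<'E'
from bench import *
import cv2,numpy as np
s=state();print({k:np.round(v,3).tolist() for k,v in s.items()})
for n in("scene","top"):
    p,d=capture(n);cv2.imwrite(f"pics/{n}0.png",p[:,:,::-1]);np.save(f"{n}0.npy",d);print(n,camera_model(n))
E
```

```text
pics
{'t': 0.0, 'q': [0.935, 0.529, 1.434, 0.0, 1.181, -0.178], 'joint_velocities': [0.001, 0.001, 0.0, -0.0, 0.001, -0.0], 'joint_efforts': [0.001, -44.236, -17.802, -0.0, 0.008, 0.0], 'eef_pos': [0.275, 0.56, 0.23], 'tool_rot': [-0.6, 0.601, 0.373, -0.375], 'ft_force': [0.16, 0.639, -0.247], 'torque': [-0.005, -0.038, -0.007], 'finger_gap': 0.086}
scene {'vertical_fov': 44.02208096244167, 'cx': 264.4322027398877, 'cy': 188.93186658210757, 'cam_to_world': array([[ 0.32113256, -0.7297045 ,  0.60365986,  1.3771222 ],
       [ 0.94695866,  0.25547174, -0.19494484, -0.18982328],
       [-0.0119659 ,  0.63424407,  0.77304028,  1.06687237],
       [ 0.        ,  0.        ,  0.        ,  1.        ]])}
top {'vertical_fov': 57.4877830267635, 'cx': 255.90492535958637, 'cy': 187.9175648768788, 'cam_to_world': array([[-0.00986511,  0.99770459, -0.0669942 ,  0.56134097],
       [-0.99993555, -0.01021925, -0.00494551,  0.0719385 ],
       [-0.00561879,  0.06694109,  0.99774111,  0.96860981],
       [ 0.        ,  0.        ,  0.        ,  1.        ]])}
```

View pics/top0.png

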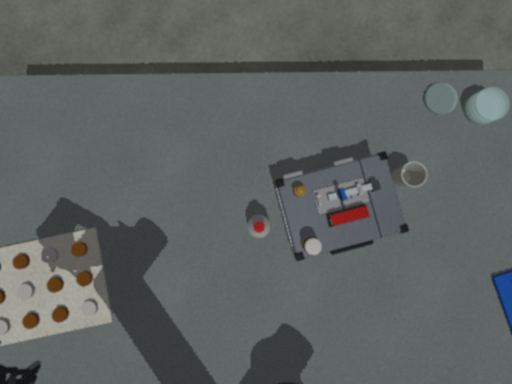

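View pics/scene0.png

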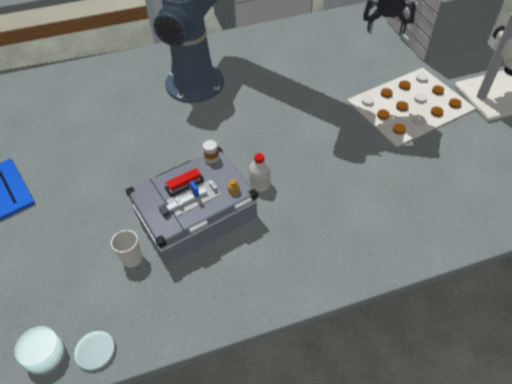

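Top view: the case is around (340,205). The red catch is at (348,215) and the blue tab at (343,193). The jar (313,246) and weight (299,190) put the case's +y end at the left of the image. The wash bottle is at (259,227) and the beaker at (413,174). The scene view agrees with this. Next I'll measure them.

```bash
cat > h.py <<'E'
import cv2,numpy as np
from bench import *
def ray(n,u,v):
    m=camera_model(n);f=192/np.tan(np.radians(m["vertical_fov"])/2);T=m["cam_to_world"]
    d=T[:3,:3]@np.array([(u-m["cx"])/f,-(v-m["cy"])/f,-1]);return T[:3,3],d
def plane(n,u,v,z):
    o,d=ray(n,u,v);return o+d*(z-o[2])/d[2]
def atdepth(n,u,v,D):
    o,d=ray(n,u,v);return o+d*D
def masks(img):
    h=cv2.cvtColor(img,cv2.COLOR_BGR2HSV);H,S,V=cv2.split(h)
    return dict(red=((H<8)|(H>172))&(S>170)&(V>90),blue=(H>105)&(H<130)&(S>150)&(V>60))
def blobs(m,a=8):
    n,l,s,c=cv2.connectedComponentsWithStats(m.astype(np.uint8));return [(s[i].tolist(),c[i].round(2).tolist(),l==i) for i in range(1,n) if s[i][4]>=a]
E
python3 - <<'E'
from h import *
for n in("top","scene"):
    im=cv2.imread(f"pics/{n}0.png");D=np.load(f"{n}0.npy")
    for k,m in masks(im).items():
        for s,c,mm in blobs(m):
            v,u=np.nonzero(mm);P=np.array([atdepth(n,a,b,D[b,a]) for a,b in zip(u,v) if D[b,a]>0])
            z=np.percentile(P[:,2],80);r=cv2.minAreaRect(np.c_[u,v].astype(np.float32))
            q=np.array([plane(n,a,b,.142)for a,b in cv2.boxPoints(r)])
            print(n,k,s,c,"z pct",np.percentile(P[:,2],[5,50,95]).round(4),"P med",np.median(P,0).round(4),"c@.142",plane(n,*c,.142).round(4),"c@.162",plane(n,*c,.162).round(4))
            if k=="red" and s[4]>200: print(q.round(4).tolist())
    w=cv2.resize(im[130:270,230:450] if n=="top" else im[120:290,90:310],None,fx=3.6,fy=3.6,interpolation=cv2.INTER_CUBIC)[:600,:800];cv2.imwrite(f"pics/{n}0z.png",w)
E
```

```text
top red [331, 206, 38, 19, 386] [349.32, 215.16] z pct [0.1392 0.1416 0.1439] P med [ 0.5506 -0.1427  0.1416] c@.142 [ 0.5504 -0.1429  0.142 ] c@.162 [ 0.5507 -0.1377  0.162 ]
[[0.5518, -0.0979, 0.142], [0.573, -0.1822, 0.142], [0.5489, -0.1877, 0.142], [0.5278, -0.1037, 0.142]]
top red [254, 222, 10, 10, 68] [258.46, 226.4] z pct [0.1171 0.1193 0.1225] P med [0.5261 0.0708 0.1193] c@.142 [0.5262 0.0709 0.142 ] c@.162 [0.527 0.071 0.162]
top blue [338, 189, 8, 11, 58] [341.72, 193.9] z pct [0.1472 0.1608 0.1632] P med [ 0.5997 -0.1222  0.1608] c@.142 [ 0.6006 -0.1264  0.142 ] c@.162 [ 0.5997 -0.1216  0.162 ]
top blue [493, 271, 19, 60, 613] [504.88, 292.82] z pct [0.0091 0.0133 0.0161] P med [ 0.343  -0.5876  0.0133] c@.142 [ 0.368  -0.4969  0.142 ] c@.162 [ 0.3727 -0.4832  0.162 ]
scene red [255, 154, 9, 8, 58] [258.74, 157.55] z pct [0.1117 0.1192 0.1232] P med [0.528  0.0702 0.1192] c@.142 [0.5475 0.0638 0.142 ] c@.162 [0.5654 0.0583 0.162 ]
scene red [167, 169, 33, 21, 306] [182.94, 179.07] z pct [0.127  0.1408 0.1444] P med [ 0.552  -0.1439  0.1408] c@.142 [ 0.5547 -0.1437  0.142 ] c@.162 [ 0.5724 -0.1447  0.162 ]
[[0.5498, -0.1877, 0.142], [0.5277, -0.1015, 0.142], [0.5608, -0.0987, 0.142], [0.5818, -0.1836, 0.142]]
scene blue [0, 159, 34, 61, 1254] [12.21, 190.44] z pct [0.008  0.0133 0.0179] P med [ 0.3276 -0.6157  0.0133] c@.142 [ 0.4484 -0.5613  0.142 ] c@.162 [ 0.4685 -0.5533  0.162 ]
scene blue [190, 182, 8, 15, 66] [193.92, 188.09] z pct [0.1333 0.1574 0.1638] P med [ 0.6042 -0.1246  0.1574] c@.142 [ 0.5934 -0.124   0.142 ] c@.162 [ 0.6103 -0.1254  0.162 ]
```

View pics/top0z.png

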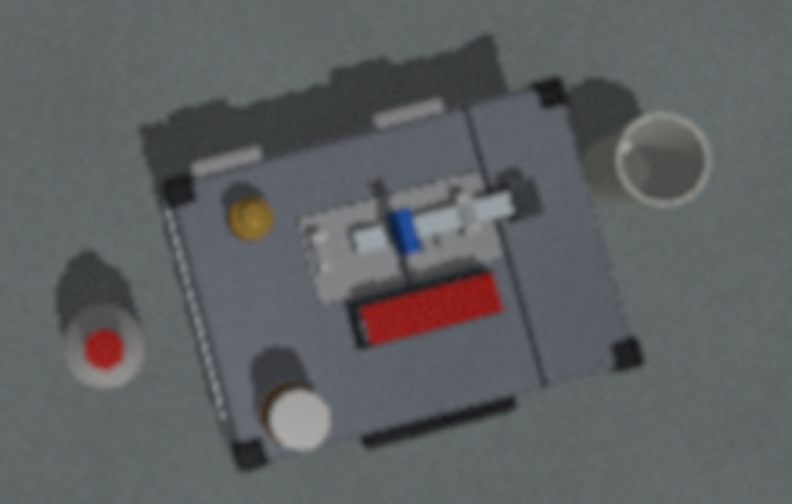

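View pics/scene0z.png

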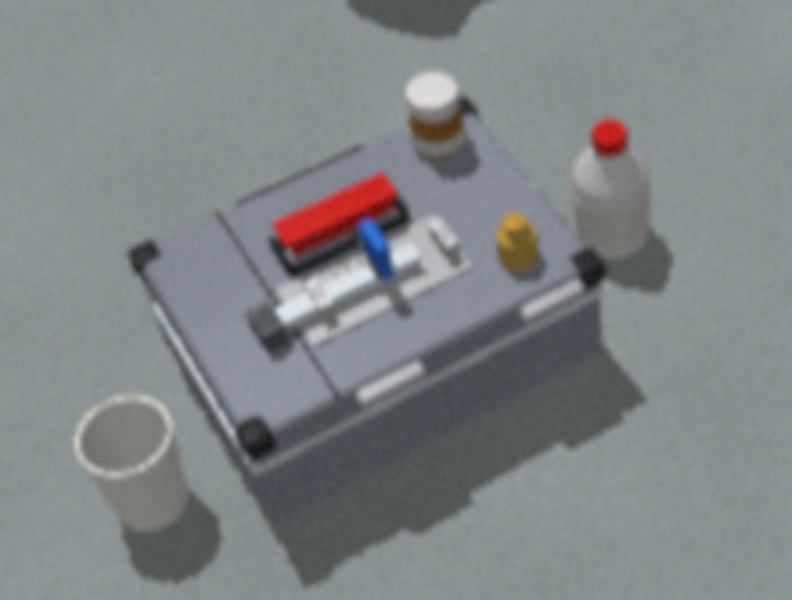

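Run:
```python
from h import *
from scipy.spatial.transform import Rotation as R
s=state();q=s["tool_rot"];M=R.from_quat([q[1],q[2],q[3],q[0]]).as_matrix();print(M.round(3))
print("toolx yaw",np.degrees(np.arctan2(M[1,0],M[0,0])))
im=cv2.imread("pics/top0.png");D=np.load("top0.npy")
# case-frame positions of bystanders
yaw=np.radians(14.2);o=np.array([.575,-.131]);ex=np.array([np.cos(yaw),np.sin(yaw)]);ey=np.array([-ex[1],ex[0]])
for n,u,v,z in[("weight",299.5,190,.145),("jar",313,246,.165),("corner+x+y",279.5,182.5,.11),("corner+x-y",383,156,.11),("corner-x-y",404,228.5,.11),("corner-x+y",299,256,.11)]:
    p=plane("top",u,v,z)[:2];print(n,p.round(4),"case",(1000*np.array([(p-o)@ex,(p-o)@ey])).round(1))
t=o+ey*-.030;print("target",t.round(4),"shift mm",(1000*(t-s["eef_pos"][:2])).round(1))
```

```text
[[ 0.441 -0.001 -0.897]
 [ 0.897 -0.002  0.441]
 [-0.002 -1.     0.   ]]
toolx yaw 63.82757063568007
weight [ 0.6107 -0.0266] case [60.2 92.4]
jar [ 0.4816 -0.0526] case [-71.3  98.9]
corner+x+y [0.6318 0.018 ] case [ 91.6 130.5]
corner+x-y [ 0.6947 -0.2383] case [  89.8 -133.4]
corner-x-y [ 0.5163 -0.2832] case [ -94.2 -133.2]
corner-x+y [ 0.4525 -0.0267] case [-93.2 131.2]
target [ 0.5824 -0.1601] shift mm [ 307.1 -720.5]
```

```bash
python3 -m inch '[{"gripper":0.5,"translation":[10,-24,0],"twist":-2},{"gripper":0.5,"translation":[25,-59,0],"twist":-5},{"gripper":0.5,"translation":[41,-96,0],"twist":-8},{"gripper":0.5,"translation":[57,-133,0],"twist":-11},{"gripper":0.5,"translation":[73,-170,0],"twist":-14},{"gripper":0.5,"translation":[89,-207,0],"twist":-17},{"gripper":0.5,"translation":[105,-244,0],"twist":-20},{"gripper":0.5,"translation":[121,-281,0],"twist":-22},{"gripper":0.5,"translation":[137,-318,0],"twist":-24},{"gripper":0.5,"translation":[153,-355,0],"twist":-26}]' 20
```

```text
t: 0.93
eef_pos: [0.4287, 0.204, 0.2312]
tool_rot: [0.669, -0.669, -0.229, 0.229]
ft_force: [1.0, 0.9, -0.1]
finger_gap: 0.0426
```

```bash
python3 -m inch '[{"gripper":0.53,"translation":[16,-37,0],"twist":-3},{"gripper":0.53,"translation":[32,-74,0],"twist":-6},{"gripper":0.53,"translation":[48,-111,0],"twist":-9},{"gripper":0.53,"translation":[64,-148,0],"twist":-12},{"gripper":0.53,"translation":[80,-185,0],"twist":-15},{"gripper":0.53,"translation":[96,-222,0],"twist":-18},{"gripper":0.53,"translation":[112,-259,0],"twist":-20},{"gripper":0.53,"translation":[128,-296,0],"twist":-22},{"gripper":0.53,"translation":[144,-333,0],"twist":-23},{"gripper":0.53,"translation":[153,-364,0],"twist":-23.6}]'; python3 -m inch '[{"gripper":0.53,"translation":[0,0,-10],"twist":0},{"gripper":0.53,"translation":[0,0,-20],"twist":0},{"gripper":0.53,"translation":[0,0,-20],"twist":0},{"gripper":0.53,"translation":[0,0,-20],"twist":0}]'
python3 - <<'E'
from h import *
from scipy.spatial.transform import Rotation as R
s=state();q=s["tool_rot"];M=R.from_quat([q[1],q[2],q[3],q[0]]).as_matrix();print("yaw",np.degrees(np.arctan2(M[1,0],M[0,0])),s["eef_pos"],s["finger_gap"],s["ft_force"])
for n in("scene","top"):
    p,d=capture(n);p=p[:,:,::-1];np.save(f"{n}1.npy",d)
    w=cv2.resize(p[130:270,230:450] if n=="top" else p[100:266,90:310],None,fx=3.6,fy=3.6,interpolation=cv2.INTER_CUBIC)[:600,:800];cv2.imwrite(f"pics/{n}1z.png",w)
E
```

```text
t: 1.77
eef_pos: [0.5829, -0.1612, 0.2309]
tool_rot: [-0.701, 0.702, 0.087, -0.087]
ft_force: [0.5, -0.0, -0.4]
finger_gap: 0.0397
t: 2.1
eef_pos: [0.58, -0.1563, 0.2099]
tool_rot: [0.703, -0.701, -0.087, 0.089]
ft_force: [-0.1, 0.0, 0.3]
finger_gap: 0.0401
yaw 14.290023403312675 [ 0.58004877 -0.1562858   0.20987418] 0.04007697383659737 [-0.14190445  0.04330424  0.27742199]
```

View pics/scene1z.png

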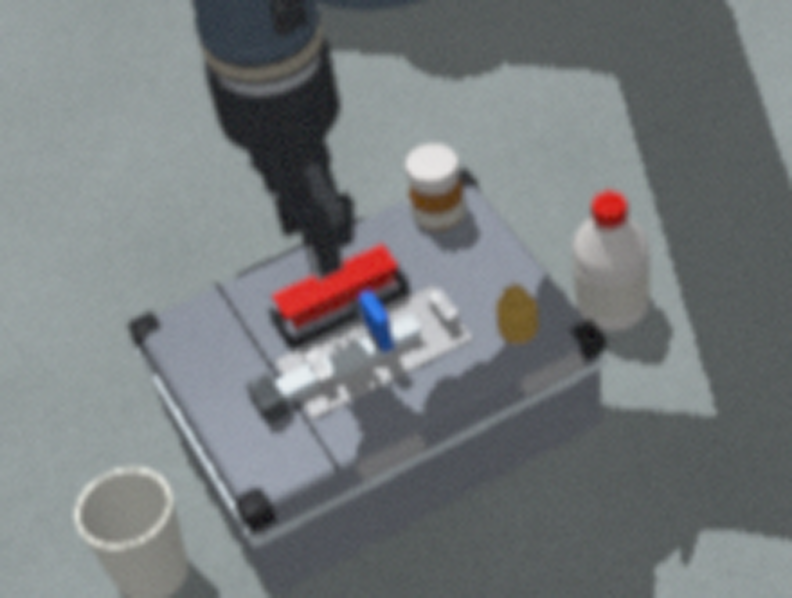

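View pics/top1z.png

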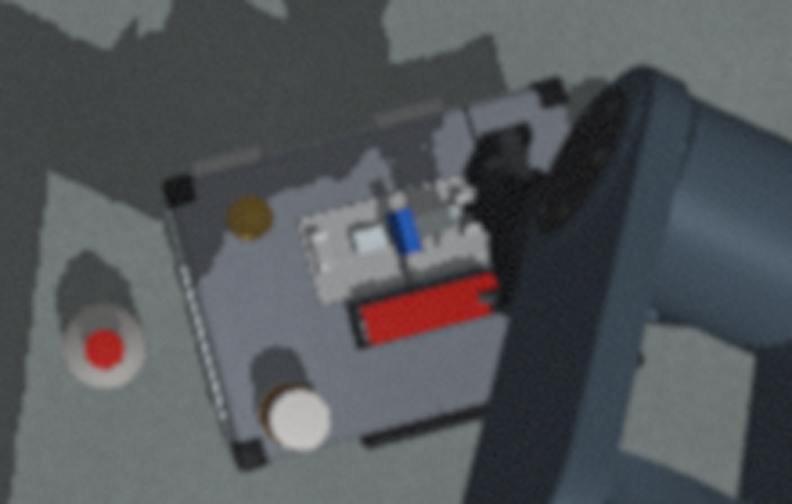

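Seen in both views, the fingers are over the -y half of the catch. One finger is above the red bar at about (325,265) in the scene crop, and the other is over the bolt bar on the -y side of the blue tab. The bystanders haven't moved. Now I'll descend to just above the catch.

```bash
python3 -m inch '[{"gripper":0.53,"translation":[2,-3,-15],"twist":0},{"gripper":0.53,"translation":[2,-3,-30],"twist":0},{"gripper":0.53,"translation":[2,-3,-45],"twist":0},{"gripper":0.53,"translation":[2,-3,-55],"twist":0},{"gripper":0.53,"translation":[2,-3,-60],"twist":0},{"gripper":0.53,"translation":[2,-3,-60],"twist":0},{"gripper":0.53,"translation":[2,-3,-60],"twist":0}]'
python3 - <<'E'
from h import *
s=state();print(s["eef_pos"],s["ft_force"])
for n in("scene",):
    p,d=capture(n);p=p[:,:,::-1];np.save(f"{n}2.npy",d)
    w=cv2.resize(p[140:260,110:260],None,fx=5,fy=5,interpolation=cv2.INTER_CUBIC)[:600,:800];cv2.imwrite(f"pics/{n}2z.png",w)
E
```

```text
t: 2.78
eef_pos: [0.584, -0.1608, 0.1517]
tool_rot: [-0.702, 0.702, 0.088, -0.088]
ft_force: [0.4, -0.4, 0.6]
finger_gap: 0.04
[ 0.58395639 -0.16081033  0.15172876] [ 0.3563301  -0.42344716  0.6124822 ]
```

View pics/scene2z.png

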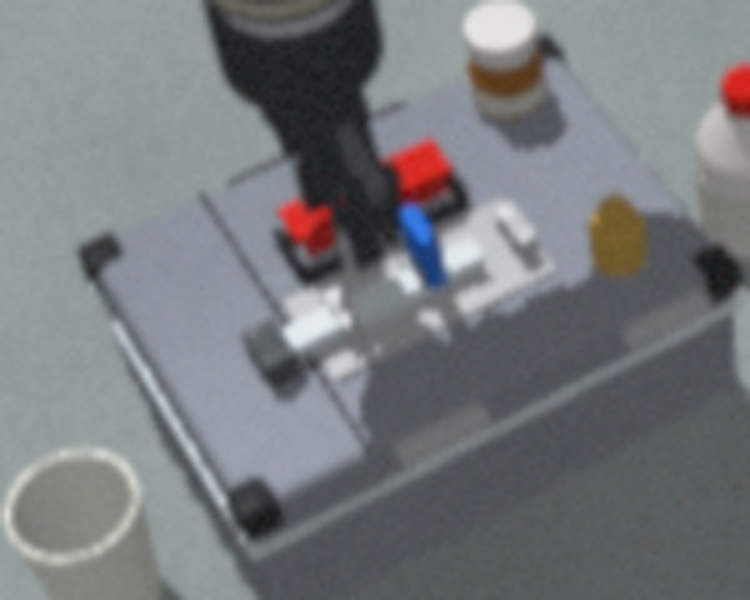

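The near finger stands just short of the tab's -y face at (370,250), and the far finger is over the red catch. I'll press down in small steps and watch the force.

```bash
for i in 1; do python3 -m inch '[{"gripper":0.53,"translation":[0,0,-4],"twist":0},{"gripper":0.53,"translation":[0,0,-8],"twist":0},{"gripper":0.53,"translation":[0,0,-8],"twist":0}]'; python3 -m inch '[{"gripper":0.53,"translation":[0,0,-2],"twist":0},{"gripper":0.53,"translation":[0,0,-2],"twist":0}]';python3 -m inch '[{"gripper":0.53,"translation":[0,0,-2],"twist":0},{"gripper":0.53,"translation":[0,0,-2],"twist":0}]';done
```

```text
t: 3.08
eef_pos: [0.5833, -0.161, 0.1429]
tool_rot: [0.702, -0.702, -0.087, 0.088]
ft_force: [-0.2, -0.1, -0.4]
finger_gap: 0.0401
t: 3.25
eef_pos: [0.5834, -0.1611, 0.141]
tool_rot: [0.702, -0.702, -0.087, 0.088]
ft_force: [0.0, 0.2, -0.4]
finger_gap: 0.0401
t: 3.42
eef_pos: [0.5838, -0.1612, 0.1396]
tool_rot: [-0.702, 0.702, 0.088, -0.087]
ft_force: [-0.6, 1.1, 3.8]
finger_gap: 0.0402
```

```bash
python3 -m inch '[{"gripper":0.53,"translation":[0,0,-2],"twist":0},{"gripper":0.53,"translation":[0,0,-3],"twist":0},{"gripper":0.53,"translation":[0,0,-3],"twist":0}]'; python3 -m inch '[{"gripper":0.53,"translation":[0,0,-2],"twist":0},{"gripper":0.53,"translation":[0,0,-2],"twist":0}]';python3 -m inch '[{"gripper":0.53,"translation":[0,0,-2],"twist":0},{"gripper":0.53,"translation":[0,0,-2],"twist":0}]'
```

```text
t: 3.67
eef_pos: [0.5838, -0.1612, 0.1366]
tool_rot: [-0.702, 0.702, 0.088, -0.087]
ft_force: [-1.0, 0.7, 5.0]
finger_gap: 0.0399
t: 3.83
eef_pos: [0.5838, -0.1612, 0.1346]
tool_rot: [-0.702, 0.702, 0.088, -0.087]
ft_force: [-1.4, -0.4, 6.1]
finger_gap: 0.0402
t: 4.0
eef_pos: [0.5838, -0.1613, 0.1327]
tool_rot: [-0.701, 0.702, 0.088, -0.087]
ft_force: [-1.7, -0.3, 5.7]
finger_gap: 0.0406
```

```bash
python3 -m inch '[{"gripper":0.53,"translation":[0,0,-1],"twist":0},{"gripper":0.53,"translation":[0,0,-1],"twist":0}]';python3 -m inch '[{"gripper":0.53,"translation":[0,0,-1],"twist":0},{"gripper":0.53,"translation":[0,0,-1],"twist":0}]'
```

```text
t: 4.17
eef_pos: [0.5839, -0.1613, 0.1324]
tool_rot: [-0.701, 0.702, 0.088, -0.087]
ft_force: [-1.5, -0.2, 8.4]
finger_gap: 0.0401
t: 4.33
eef_pos: [0.584, -0.1614, 0.1322]
tool_rot: [-0.701, 0.702, 0.088, -0.087]
ft_force: [-2.9, 0.0, 12.4]
finger_gap: 0.0405
```

The catch is at its stop: it moved 8 mm after contact, then the force rose to 12 N with z held. Next I'll slide along case +y, (-0.245, 0.969).

```bash
python3 -m inch '[{"gripper":0.53,"translation":[-1,4,0],"twist":0},{"gripper":0.53,"translation":[-2,8,0],"twist":0},{"gripper":0.53,"translation":[-3,12,0],"twist":0},{"gripper":0.53,"translation":[-3,12,0],"twist":0}]';python3 -m inch '[{"gripper":0.53,"translation":[-0.5,2,0],"twist":0},{"gripper":0.53,"translation":[-1,4,0],"twist":0},{"gripper":0.53,"translation":[-1.5,6,0],"twist":0},{"gripper":0.53,"translation":[-2,8,0],"twist":0},{"gripper":0.53,"translation":[-2,8,0],"twist":0}]'
```

```text
t: 4.67
eef_pos: [0.5835, -0.152, 0.1326]
tool_rot: [-0.699, 0.704, 0.09, -0.086]
ft_force: [1.2, -4.9, 8.3]
finger_gap: 0.04
t: 5.08
eef_pos: [0.5823, -0.145, 0.1327]
tool_rot: [-0.698, 0.705, 0.091, -0.085]
ft_force: [0.9, -7.0, 7.7]
finger_gap: 0.0402
```

```bash
python3 -m inch '[{"gripper":0.53,"translation":[-0.5,2,-1],"twist":0},{"gripper":0.53,"translation":[-1,4,-1],"twist":0},{"gripper":0.53,"translation":[-1.5,6,-1],"twist":0},{"gripper":0.53,"translation":[-1.5,6,-1],"twist":0}]'
python3 - <<'E'
from h import *
s=state();print(s["eef_pos"],s["ft_force"])
for n in("scene",):
    p,d=capture(n);p=p[:,:,::-1];np.save(f"{n}3.npy",d)
    for b,c,m in blobs(masks(p)["blue"]):print(b,c,plane(n,*c,.15).round(4))
    w=cv2.resize(p[140:260,110:260],None,fx=5,fy=5,interpolation=cv2.INTER_CUBIC)[:600,:800];cv2.imwrite(f"pics/{n}3z.png",w)
E
```

```text
t: 5.42
eef_pos: [0.5816, -0.1409, 0.1326]
tool_rot: [-0.697, 0.706, 0.092, -0.085]
ft_force: [1.0, -11.1, 10.8]
finger_gap: 0.0406
[ 0.58159372 -0.14085129  0.13262817] [  0.96631508 -11.08308122  10.75296122]
[0, 159, 34, 61, 1252] [12.22, 190.44] [ 0.4565 -0.5581  0.15  ]
[196, 188, 4, 8, 23] [197.65, 191.35] [ 0.6135 -0.1182  0.15  ]
```

View pics/scene3z.png

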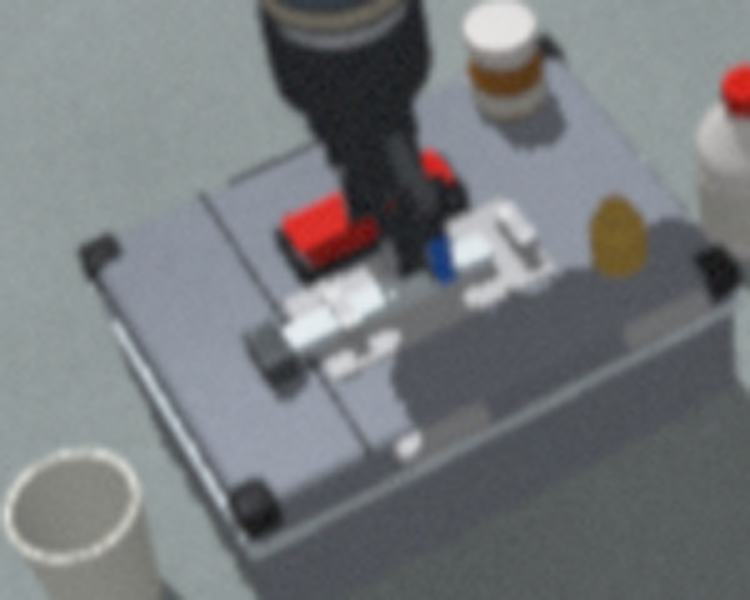

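```bash
python3 -m inch '[{"gripper":0.53,"translation":[0,0,-1],"twist":0},{"gripper":0.53,"translation":[0,0,-2],"twist":0},{"gripper":0.53,"translation":[0,0,-2],"twist":0}]'; python3 -m inch '[{"gripper":0.53,"translation":[-0.5,2,0],"twist":0},{"gripper":0.53,"translation":[-1,4,0],"twist":0},{"gripper":0.53,"translation":[-1,4,0],"twist":0}]'
```

```text
t: 5.72
eef_pos: [0.5818, -0.1409, 0.1324]
tool_rot: [-0.697, 0.706, 0.092, -0.085]
ft_force: [-1.0, -8.2, 20.9]
finger_gap: 0.0401
t: 5.97
eef_pos: [0.5818, -0.1392, 0.1325]
tool_rot: [-0.695, 0.708, 0.093, -0.085]
ft_force: [0.1, -14.4, 17.8]
finger_gap: 0.0398
```

Run:
```python
from h import *
s=state();print(s["eef_pos"],s["ft_force"],s["torque"],s["joint_velocities"])
p,d=capture("scene");p=p[:,:,::-1]
for b,c,m in blobs(masks(p)["blue"]):print(b,c)
s=state();print(s["ft_force"],s["torque"],np.round(s["joint_velocities"],4))
p,d=capture("top");p=p[:,:,::-1]
for b,c,m in blobs(masks(p)["blue"],4):print(b,c,plane("top",*c,.162))
w=cv2.resize(p[150:250,270:410],None,fx=5.5,fy=5.5,interpolation=cv2.INTER_CUBIC)[:600,:800];cv2.imwrite(f"pics/top4z.png",w)
```

```text
[ 0.581756   -0.139159    0.13250273] [  0.07696463 -14.38001118  17.78034375] [-2.60840394  0.51370811  0.27409197] [-0.0008782   0.00137524 -0.00273826  0.00754389  0.00672678 -0.00524294]
[0, 159, 34, 61, 1255] [12.19, 190.39]
[197, 188, 4, 7, 22] [198.23, 191.09]
[ -0.7746827  -14.61245411  18.8607341 ] [-2.57419217  0.46192099  0.29502528] [-0.0011  0.0027 -0.0022  0.0043  0.0035  0.0003]
[335, 189, 9, 12, 64] [339.08, 194.53] [ 0.59827438 -0.11549381  0.162     ]
[493, 271, 19, 60, 608] [504.91, 292.8] [ 0.37271293 -0.48322762  0.162     ]
```

View pics/top4z.png

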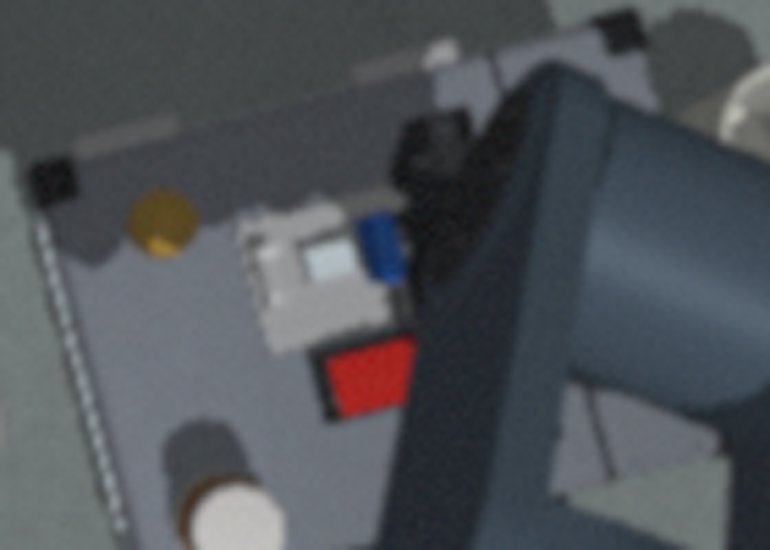

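The tab has moved about 6 mm, past the 4 mm jam zone. The moment about z shows the resistance comes from friction on the catch finger. I'll ease the press slightly and go on.

```bash
python3 -m inch '[{"gripper":0.53,"translation":[-0.5,2,0.8],"twist":0},{"gripper":0.53,"translation":[-1,4,0.8],"twist":0},{"gripper":0.53,"translation":[-1.5,6,0.8],"twist":0},{"gripper":0.53,"translation":[-2,8,0.8],"twist":0},{"gripper":0.53,"translation":[-2,8,0.8],"twist":0}]'
```

```text
t: 6.48
eef_pos: [0.58, -0.13, 0.1325]
tool_rot: [-0.696, 0.707, 0.093, -0.084]
ft_force: [0.6, -11.6, 15.4]
finger_gap: 0.0403
```

```bash
python3 -m inch '[{"gripper":0.53,"translation":[-0.5,2,0],"twist":0},{"gripper":0.53,"translation":[-1,4,0],"twist":0},{"gripper":0.53,"translation":[-1.5,6,0],"twist":0},{"gripper":0.53,"translation":[-2,8,0],"twist":0},{"gripper":0.53,"translation":[-2,8,0],"twist":0}]';  python3 -m inch '[{"gripper":0.53,"translation":[-0.5,2,0],"twist":0},{"gripper":0.53,"translation":[-1,4,0],"twist":0},{"gripper":0.53,"translation":[-1.5,6,0],"twist":0},{"gripper":0.53,"translation":[-1.5,6,0],"twist":0}]'; python3 -c "
from bench import *;s=state();print(s['ft_force'],s['torque'])"
```

```text
t: 6.9
eef_pos: [0.578, -0.1216, 0.1324]
tool_rot: [-0.696, 0.707, 0.093, -0.084]
ft_force: [0.7, -11.0, 14.5]
finger_gap: 0.0399
t: 7.23
eef_pos: [0.5765, -0.1152, 0.1324]
tool_rot: [-0.697, 0.707, 0.093, -0.084]
ft_force: [1.6, -10.9, 14.9]
finger_gap: 0.0403
[  1.57375359 -10.91212013  14.91824148] [-1.90090493  0.00974788  0.18259147]
```

```bash
python3 -m inch '[{"gripper":0.53,"translation":[-0.3,1,0],"twist":0},{"gripper":0.53,"translation":[-0.5,2,0],"twist":0},{"gripper":0.53,"translation":[-0.5,2,0],"twist":0}]';python3 -c "
from bench import *;s=state();print(s['ft_force'],s['torque'])";  python3 -m inch '[{"gripper":0.53,"translation":[-0.3,1,0],"twist":0},{"gripper":0.53,"translation":[-0.5,2,0],"twist":0},{"gripper":0.53,"translation":[-0.5,2,0],"twist":0}]'; python3 -c "
from bench import *;s=state();print(s['ft_force'],s['torque'])"
```

```text
t: 7.48
eef_pos: [0.576, -0.1134, 0.1323]
tool_rot: [-0.696, 0.707, 0.093, -0.084]
ft_force: [1.3, -11.8, 14.6]
finger_gap: 0.0402
[  1.29920398 -11.82251502  14.56502778] [-1.93705966  0.08470851  0.09779057]
t: 7.73
eef_pos: [0.5761, -0.1132, 0.1324]
tool_rot: [-0.695, 0.708, 0.093, -0.084]
ft_force: [1.8, -16.1, 13.7]
finger_gap: 0.0404
[  1.77690828 -16.0979565   13.66727286] [-2.67425098  0.07557314  0.01545019]
```

```bash
python3 -m inch '[{"gripper":0.53,"translation":[-0.5,2,0],"twist":0},{"gripper":0.53,"translation":[-0.8,3,0],"twist":0},{"gripper":0.53,"translation":[-0.8,3,0],"twist":0}]';python3 - <<'E'
from h import *
s=state();print(s['ft_force'],s['torque'])
for n,z in(("top",.162),("scene",.15)):
    p,d=capture(n);p=p[:,:,::-1]
    for b,c,m in blobs(masks(p)["blue"],4):
        if b[4]<200:print(n,b,c,plane(n,*c,z).round(4))
    w=cv2.resize(p[150:250,270:410] if n=="top" else p[140:250,110:260],None,fx=5.3,fy=5.3,interpolation=cv2.INTER_CUBIC)[:600,:800];cv2.imwrite(f"pics/{n}5z.png",w)
E
```

```text
t: 7.98
eef_pos: [0.5761, -0.113, 0.1325]
tool_rot: [-0.694, 0.709, 0.093, -0.083]
ft_force: [1.6, -23.8, 11.1]
finger_gap: 0.04
[  1.56615395 -23.7590643   11.07250332] [-3.76502652  0.02223403 -0.31579612]
top [325, 192, 7, 12, 57] [328.07, 197.05] [ 0.5927 -0.09    0.162 ]
scene [206, 184, 4, 7, 20] [207.5, 187.0] [ 0.608  -0.0915  0.15  ]
```

View pics/top5z.png

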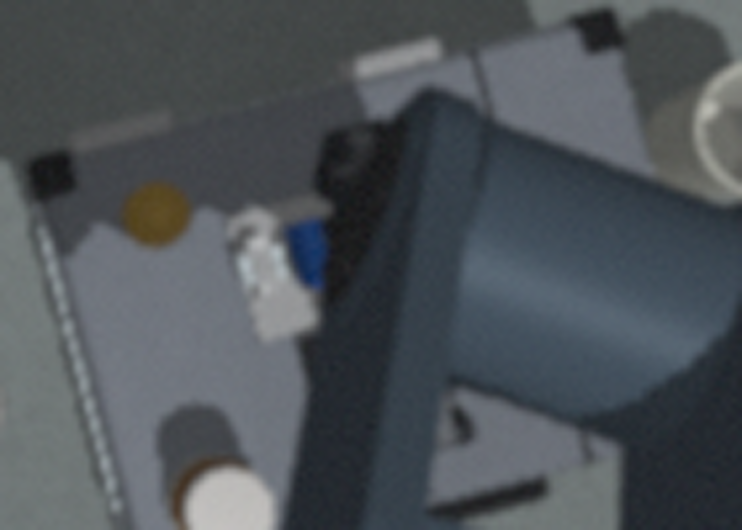

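View pics/scene5z.png

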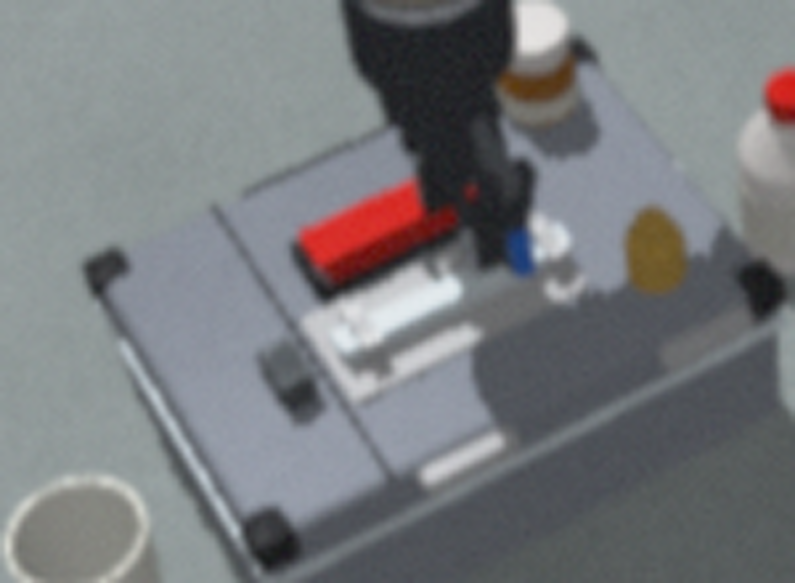

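The tab is hard against the end stop: the last pushes raised the force to 24 N with no motion. The bar is clear of the strike, and the tab has moved about 33 mm. I'll ease the sideways push with the catch still held down, then lift straight up.

```bash
python3 -m inch '[{"gripper":0.53,"translation":[0.5,-2,0],"twist":0},{"gripper":0.53,"translation":[1,-4,0],"twist":0},{"gripper":0.53,"translation":[1.3,-5,0],"twist":0},{"gripper":0.53,"translation":[1.3,-5,0],"twist":0}]'; python3 -m inch '[{"gripper":0.53,"translation":[0,0,2],"twist":0},{"gripper":0.53,"translation":[0,0,4],"twist":0},{"gripper":0.53,"translation":[0,0,6],"twist":0},{"gripper":0.53,"translation":[0,0,9],"twist":0},{"gripper":0.53,"translation":[0,0,12],"twist":0},{"gripper":0.53,"translation":[0,0,15],"twist":0},{"gripper":0.53,"translation":[0,0,15],"twist":0}]'
```

```text
t: 8.42
eef_pos: [0.576, -0.1132, 0.1324]
tool_rot: [-0.697, 0.706, 0.092, -0.083]
ft_force: [1.3, -10.3, 15.0]
finger_gap: 0.0403
t: 9.0
eef_pos: [0.5732, -0.1134, 0.1429]
tool_rot: [-0.698, 0.706, 0.089, -0.086]
ft_force: [3.0, -14.5, -6.2]
finger_gap: 0.0403
```

```bash
python3 -m inch '[{"gripper":0.53,"translation":[1,-4,1],"twist":0},{"gripper":0.53,"translation":[2,-8,3],"twist":0},{"gripper":0.53,"translation":[3,-12,5],"twist":0},{"gripper":0.53,"translation":[4,-16,5],"twist":0},{"gripper":0.53,"translation":[4,-16,5],"twist":0}]'; python3 -m inch '[{"gripper":0.53,"translation":[0,0,15],"twist":0},{"gripper":0.53,"translation":[0,0,35],"twist":0},{"gripper":0.53,"translation":[0,0,60],"twist":0},{"gripper":0.53,"translation":[0,0,90],"twist":0},{"gripper":0.53,"translation":[-15,-30,110],"twist":0},{"gripper":0.53,"translation":[-30,-60,110],"twist":0},{"gripper":0.53,"translation":[-40,-100,110],"twist":0},{"gripper":0.53,"translation":[-50,-140,110],"twist":0},{"gripper":0.53,"translation":[-50,-170,110],"twist":0},{"gripper":0.53,"translation":[-50,-170,110],"twist":0}]'
python3 - <<'E'
from h import *
s=state();print(s['ft_force'],s['torque'])
for n,z in(("top",.162),("scene",.162)):
    p,d=capture(n);p=p[:,:,::-1]
    for k,mm in masks(p).items():
      for b,c,m in blobs(mm,4):
        v,u=np.nonzero(m);P=np.array([atdepth(n,x,y,d[y,x]) for x,y in zip(u,v) if d[y,x]>0])
        print(n,k,b,c,plane(n,*c,z).round(4),"z",np.percentile(P[:,2],[5,50,95]).round(4))
    w=cv2.resize(p[130:270,230:450] if n=="top" else p[120:286,90:310],None,fx=3.6,fy=3.6,interpolation=cv2.INTER_CUBIC)[:600,:800];cv2.imwrite(f"pics/{n}6z.png",w)
E
```

```text
t: 9.42
eef_pos: [0.5745, -0.1235, 0.1482]
tool_rot: [-0.702, 0.702, 0.088, -0.087]
ft_force: [-1.0, 0.0, 0.9]
finger_gap: 0.0399
t: 10.25
eef_pos: [0.5239, -0.2991, 0.2583]
tool_rot: [-0.7, 0.703, 0.086, -0.085]
ft_force: [0.9, -1.2, 0.2]
finger_gap: 0.0402
[ 0.86632056 -1.21599418  0.15558621] [ 0.01038306 -0.00054946 -0.01786271]
top red [331, 206, 38, 19, 390] [349.35, 215.13] [ 0.5507 -0.1378  0.162 ] z [0.1397 0.1417 0.1438]
top red [255, 223, 8, 8, 19] [258.05, 227.05] [0.5256 0.0719 0.162 ] z [0.1172 0.1198 0.1225]
top blue [325, 192, 7, 11, 53] [327.89, 197.34] [ 0.5921 -0.0896  0.162 ] z [0.1486 0.161  0.1635]
scene red [255, 154, 9, 8, 54] [258.96, 157.67] [0.566  0.0587 0.162 ] z [0.1118 0.1193 0.1228]
scene red [167, 169, 33, 21, 316] [183.08, 179.11] [ 0.5727 -0.1444  0.162 ] z [0.1264 0.1409 0.1445]
scene blue [0, 159, 34, 61, 1253] [12.2, 190.42] [ 0.4684 -0.5533  0.162 ] z [0.0078 0.0131 0.0176]
scene blue [202, 177, 8, 14, 66] [205.65, 183.3] [ 0.6049 -0.0942  0.162 ] z [0.1346 0.1505 0.1629]
```

View pics/top6z.png

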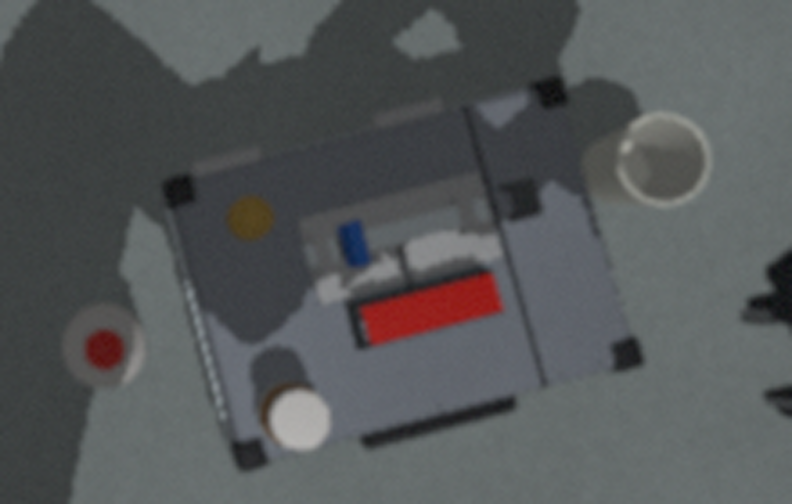

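View pics/scene6z.png

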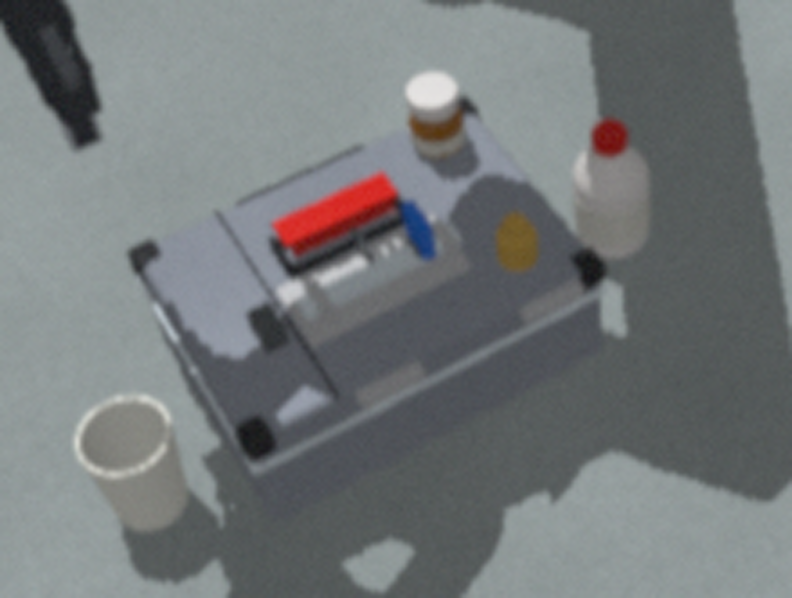

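The catch is back at z = 0.1417, the same as at the start. The tab has moved about 33 mm to its stop, the strike is empty, and all four bystanders show at their original pixels. The robot is touching nothing.

```bash
python3 -c "
from bench import *
print(sign_off())"
```

```text
the job is handed in; nothing more can be done
None
```

The case is unlocked: the bolt is open to its end stop and the red catch has sprung back up. I handed the job in at about 10.4 s of the 32 s allowed.

**What I did:** One fingertip pressed the catch 8 mm down to its stop and held it there. The other finger pushed the blue tab along until it hit the end stop, where the force rose to 24 N with no more movement. I eased the sideways push, lifted so the catch could rise, backed off and moved clear.

**Last checks:**
- **Catch:** its upper face is at z = 0.1417 m, against 0.1416 m at the start, so it is fully up.
- **Bolt:** the strike is empty. The tab's travel came out as 32.9 mm in the top view and about 31.6 mm in the scene view, against 34 mm nominal. The two views differ by about 1 mm, and the scene figure is barely above the 31.5 mm locking point. That it reached the end rests mainly on the hard stop I felt.
- **Surroundings:** the jar, weight, wash bottle and beaker show no movement in the pictures, and the robot touches nothing (wrist force about 1 N, which is noise).

Sliding took more force than the bolt's 3 N drag. The moment reading put that down to friction of the fingertip on the catch, not a jam.

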